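Free a printed bracket from its spring bar

ROBOT

A 7-joint arm with a two-finger parallel gripper is mounted at the origin on the work surface. World frame = base frame: x ahead of the robot, y to its left, z up, the work surface at z = 0. Lengths are in m, angles in rad, forces in N, time in s.
With the tool pointing down it reaches from about 0.35 to 0.9 m from the base axis. Payload 8.1 kg.
Tool frame: the origin (TCP) lies at the centre of the arm's flange, where the gripper is bolted on; the fingertips stand 178 mm ahead of it and the grasp point (between the pads) lies 159 mm ahead of it; z points along the fingers, y is the direction in which the jaws open and shut (so a half turn about z gives the same grasp; the last joint's range is limited). The gripper opens to 92 mm and grips with 3 to 60 N. Pads are 19 mm wide; open, the fingers measure 130 mm over their backs; the gripper's body (75 mm by 190 mm) begins 47 mm behind the grasp point.
Start: joints at [-1.329, 0.434, 0.025, 1.573, -0.012, 1.134, -0.075], TCP at [0.211, 0.588, 0.405] pointing down, gripper open.
Joint ranges: [-2.62, 2.62], [-0.44, 2.09], [-1.27, 1.32], [0.08, 2.57], [-1.32, 4.46], [0.12, 2], [-2.74, 2.74]. Speed limits (rad/s): [2.22, 2.22, 3.01, 3.01, 3.14, 3.14, 3.14].

INTERFACE

Orientations are given as a rotation vector (axis times angle).
In Python, from cell import arm, get_image, camera_model gives the robot as it stands. The module is installed in compiled form; this text tells all that it offers.
- The arm moves only by the shell command python3 -m pendant 'ROWS' [FORCE]. ROWS is JSON, a list that holds one entry, the list of rows, each a list of 7 numbers: the shift along the tool's x, y, z in mm, then the turn, a rotation vector about the tool's x, y, z in rad, then the closure, from -1 (fully open) to 1 (shut). In form: [[[x, y, z, rx, ry, rz, hand], ...]]. A call has 1 to 20 rows; each row is the pose to reach, as a shift and turn from the pose commanded when the call began, along the tool's axes at that moment; what a row does not reach only later rows make up. A row lasts 1/8 s, in which the tool goes at most 62.5 mm and 10.7 degrees, less where a joint would pass 70% of its speed; a pose out of reach is approached as far as the arm can. A call with a gripper value outside its range is refused whole. The fingers move at their own pace and stop on an object; FORCE is the grip in N (left out, the last holds). Time passes only in rows, so rows that repeat a pose let the fingers close. It gives the time, the measured TCP pose, the force and the opening at its end, in the units of the state.
- arm.observe(): the state, without advancing time (a new reading comes with each control period).
- get_image(name): name is "side" or "top" or "wrist"; returns the picture (420x560x3 uint8, red, green, blue); there is no depth.
- camera_model(name): a dict with "fx", "fy", "cx", "cy" (pixels), "position" and "orientation" of the camera in the world; the wrist camera has in their place "T_tool_cam" (4x4, takes a point from camera to tool coordinates, whose origin is the TCP and whose axes are the flange's). Camera axes: x right, y down, z forward; pixel columns grow to the right and rows downward; lengths in m; the calibration is good to about 2 mm. A picture is of the moment at which its call begins: read the wrist's pose just before it. camera_model takes no time and is no camera call.
- arm.sign_off(): hands the job in, once; it reports no verdict.
The state is a dict: "clock": time; "joints": joint angles; "dq": joint speeds; "joint_efforts": joint torques, N m; "position": TCP position; "ee_rot": TCP orientation; "force": force on the tool from outside, world axes, zero at the start; "ft_torque": the same for the moment, N m; "width": opening from 0.0 (shut) to 1.0 (fully open).
Only numpy, scipy, OpenCV 4.12 (cv2) and the standard library are available. Lean on these libraries where they do the work, as an engineer would, in place of code of your own. Each camera call takes 0.05 s, during which the arm holds its last target.

TASK

Take the fork from its stand, straddle the exposed spring bar of the release fixture with it and press the bar's collar sideways, away from the bracket, slowly and gently, until the black printed bracket springs up out of its lock; do not ram the bar against its stop, and let nothing but the fork and the bracket touch the fixture. Then put the fork back in its stand, seated and upright, lift the bracket out and set it down (do not drop it) upright on its tongue in the steel tray. Leave the other things where they are.

Things in the scene. Friction and masses are not known exactly. Their poses are not given: they have to be found in the camera images.
- fixture: Bolted-down aluminium release fixture. Origin: on the bench under the centre of the bracket's pocket, z up. Base plate 64 mm (x), y from -150 to 34 mm, 10 mm thick. The pocket's walls (54 mm in x, y from -20 to 20) reach 62 mm up. A steel spring bar, 6 mm thick, runs along the fixture's y at x = 0, 40 mm up. Over 25 N from the fork is ramming; a press of 10 to 15 N is normal.
- bar_gap (a point): On the bar's axis at the outer end of its guide sleeve, (0,-40,40) mm in the fixture's frame, axes as the fixture's. The sleeve (14 mm thick, 47 mm up) runs back to the pocket. Ahead (-y) the bar is bare up to a round collar clamped on it (20 mm across, 5 mm thick). The collar's near face rests 14 to 38 mm from this point; where, differs each time and is not reported: feel for it.
- housing (a point): Centre of the grey spring housing, on the bar's axis, (0,-126,40) mm in the fixture's frame. Housing 34 mm (x) by 28 mm (y), 52 mm up. The collar, and the bar with it, is pushed to -y against 4 N at first plus 220 N/m (10 N at the end). The bar's tip leaves the bracket after about 25 mm of travel, and a hard stop is met after 28 mm. Let go, the bar springs back.
- pocket (a point): Centre of the pocket's mouth, (0,0,62) mm in the fixture's frame; the opening is 34.4 mm (x) by 18.4 mm (y). When the bar's tip is out of the bracket's eye, two sprung pins raise the bracket by 16 mm and keep it up; the bar then springs back under it. It can be lifted straight out.
- bracket: Black printed bracket, about 0.12 kg. Origin: centre of its tongue's underside, z up. Tongue 32 (x) by 16 (y) mm, 34 mm tall, the bar's eye through it along y. Block above, 34 to 68 mm up: 36 mm (x) by 36 mm (y, over the ribs; grip across y), bore along x. Locked: tongue in the pocket, origin 32 mm above the bench, axes as the fixture's. Sprung up: 48 mm.
- fork: Fork tool, 0.12 kg, prongs down. Origin: midway between the prong tips; z up the handle. Two prongs 6 (x) by 5 (y) mm, 20 mm long, 10 mm apart in x. Flange 40 (x) by 30 (y) mm, 32 to 37 mm above the tips; wooden handle above it, to 82 mm: 24 mm (x) by 18 mm (y, grip this). Same after half a turn. To straddle the bar: its y along the bar, tips 6 mm below the bar's axis.
- stand: Grey fixed block, 46 (x) by 40 (y) by 46 mm tall, with a pocket 30 mm (x) by 24 mm (y) open at the top. Origin: centre of its underside. The fork's flange rests on its rim: the seated fork's origin is 14 mm above the bench, on the stand's axis, with the same yaw (or half a turn from it).
- tray: Fixed open steel tray, 150 (x) by 130 (y) by 30 mm tall, walls and floor 4 to 5 mm thick. Origin: centre of its underside.
- bottle: Bystander: white bottle, 52 mm across, 120 mm tall, standing. Origin: centre of its underside.
- scraper: Bystander: flat scraper lying along its x on the bench, 280 mm long, blade 65 mm wide, under 20 mm tall. Origin: middle of its length, underside.
- coupling: Bystander: black printed tube, 48 mm across, 40 mm tall, standing. Origin: centre of its underside.
Things that resemble listed ones, but are neither listed nor needed, are in the scene too. What is shaped like the bracket but turquoise or white is not meant.

How it is judged:
By the outcome, as a careful person would: the job done as asked, in the order asked, and still so for the second after the job is handed in, with the robot touching nothing.
It also fails if it takes over 72 s, if anything falls off the work surface, if the arm or the gripper's body presses on something with over 40 N, if the wrist force passes 120 N, or if a joint passes its speed limit or range.

## Working session

There is one attempt and no reset: what is moved stays moved. The work goes in short steps, Python scripts to look and compute and a shell command to move; the robot and the scene stay as the last step left them, time stands still between calls to the robot, and variables do not carry over. Pictures are saved under pics/ and viewed, and the job is handed in when it is done.

```bash
mkdir -p pics; python3 - <<'E'
from cell import arm,get_image,camera_model
import cv2,numpy as np
print(arm.observe())
for n in ["side","top","wrist"]:
    cv2.imwrite(f"pics/{n}0.png",cv2.cvtColor(get_image(n),cv2.COLOR_RGB2BGR)); print(n,camera_model(n))
E
```

```text
{'clock': 0.0, 'joints': array([-1.32860507,  0.43520118,  0.02495947,  1.57408152, -0.01162745,
        1.13397312, -0.07507127]), 'dq': array([-3.88135814e-05, -1.37296917e-03,  1.68809671e-04,  3.86973406e-04,
       -1.38400090e-04,  1.49592433e-04,  1.34970155e-03]), 'joint_efforts': array([-3.40100005e-04, -6.67844868e+01,  9.84586626e-01, -3.14472020e+01,
       -6.06531976e-02,  4.27856587e-02,  1.66607160e-04]), 'position': array([0.21119246, 0.58799716, 0.40396415]), 'ee_rot': array([-5.38953904e-01, -3.09486044e+00,  2.37232745e-03]), 'force': array([ 0.3291251 , -0.91526007, -0.11137009]), 'ft_torque': array([0.00252135, 0.02638202, 0.03668088]), 'width': 0.9993885531038256}
side {'fx': 494.9630178824702, 'fy': 494.9630178824702, 'cx': 274.18895162942374, 'cy': 226.03726995748082, 'position': array([0.31437441, 0.59275288, 0.77961185]), 'orientation': array([-0.49946641,  2.76830603, -1.06281376])}
top {'fx': 379.80815573070095, 'fy': 379.80815573070095, 'cx': 272.7585877553445, 'cy': 206.48912039883413, 'position': array([ 0.48346025, -0.01159401,  0.80538285]), 'orientation': array([-2.19000379,  2.14629239, -0.04212329])}
wrist {'fx': 376.18296945715434, 'fy': 376.18296945715434, 'cx': 272.9585058003085, 'cy': 207.34244507001947, 'T_tool_cam': array([[ 3.32196090e-04, -9.65625496e-01, -2.59937092e-01,
         7.00176504e-02],
       [ 9.99999945e-01,  3.21313994e-04,  8.43553618e-05,
        -1.25266500e-03],
       [ 2.06573727e-06, -2.59937106e-01,  9.65625549e-01,
         1.97687400e-02],
       [ 0.00000000e+00,  0.00000000e+00,  0.00000000e+00,
         1.00000000e+00]])}
```

View pics/top0.png

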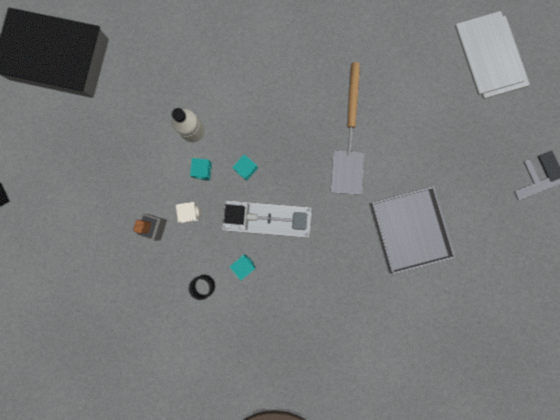

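View pics/side0.png

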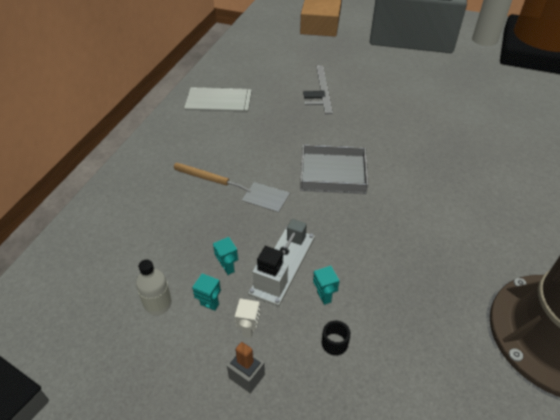

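View pics/wrist0.png

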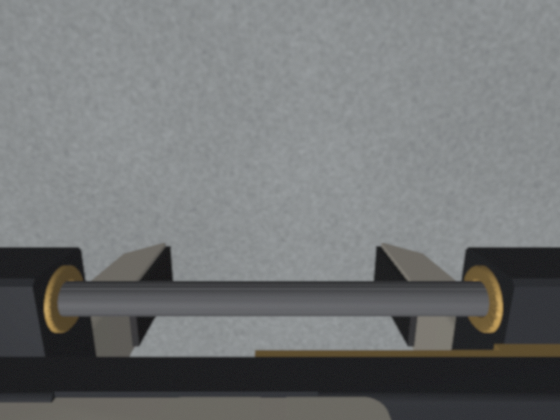

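The top picture shows the fork (139,228) in its stand (152,226), the fixture with a black bracket (235,214) and its housing (300,220), and the tray at (411,230). The bracket look-alikes are turquoise at (201,168), (245,167) and (243,267) and white at (187,212). The black bracket in the fixture's pocket is the one meant. Next I'll enlarge crops of both views.

```bash
cat > h.py <<'E'
import numpy as np,cv2
from scipy.spatial.transform import Rotation as R
from cell import arm,get_image,camera_model
def cam(n,st=None):
    m=camera_model(n)
    if 'T_tool_cam' in m:
        T=np.eye(4);T[:3,:3]=R.from_rotvec(st['ee_rot']).as_matrix();T[:3,3]=st['position']
        T=T@m['T_tool_cam']; return m,T[:3,:3],T[:3,3]
    return m,R.from_rotvec(m['orientation']).as_matrix(),np.array(m['position'])
def px2w(n,u,v,z,st=None):
    m,Rm,p=cam(n,st); d=Rm@np.array([(u-m['cx'])/m['fx'],(v-m['cy'])/m['fy'],1]); return p+d*(z-p[2])/d[2]
def w2px(n,P,st=None):
    m,Rm,p=cam(n,st); c=Rm.T@(np.array(P)-p); return np.array([m['fx']*c[0]/c[2]+m['cx'],m['fy']*c[1]/c[2]+m['cy']])
def crop(src,dst,x,y,w,h,s):
    i=cv2.imread(src)[y:y+h,x:x+w]; cv2.imwrite(dst,cv2.resize(i,None,fx=s,fy=s,interpolation=cv2.INTER_CUBIC))
def snap(n,dst):
    st=arm.observe(); im=get_image(n); cv2.imwrite(dst,cv2.cvtColor(im,cv2.COLOR_RGB2BGR)); return st
E
python3 - <<'E'
from h import *
crop('pics/top0.png','pics/t_fix.png',215,190,110,60,7)
crop('pics/top0.png','pics/t_st.png',120,190,80,60,10)
crop('pics/side0.png','pics/s_fix.png',215,210,130,100,6)
crop('pics/side0.png','pics/s_st.png',210,290,90,110,5)
E
```

```text
(no output)
```

View pics/t_fix.png

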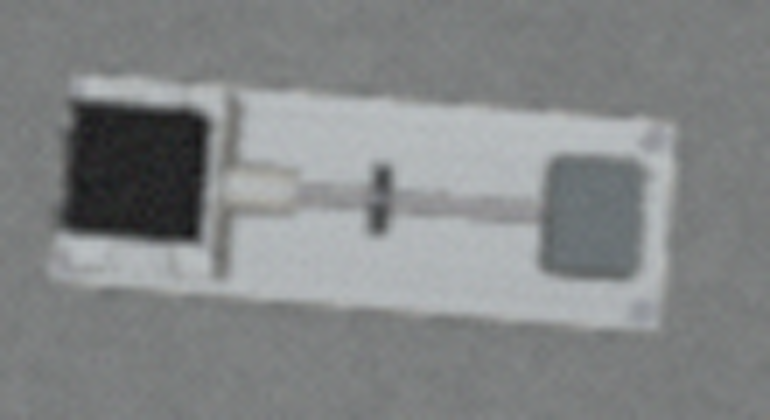

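View pics/t_st.png

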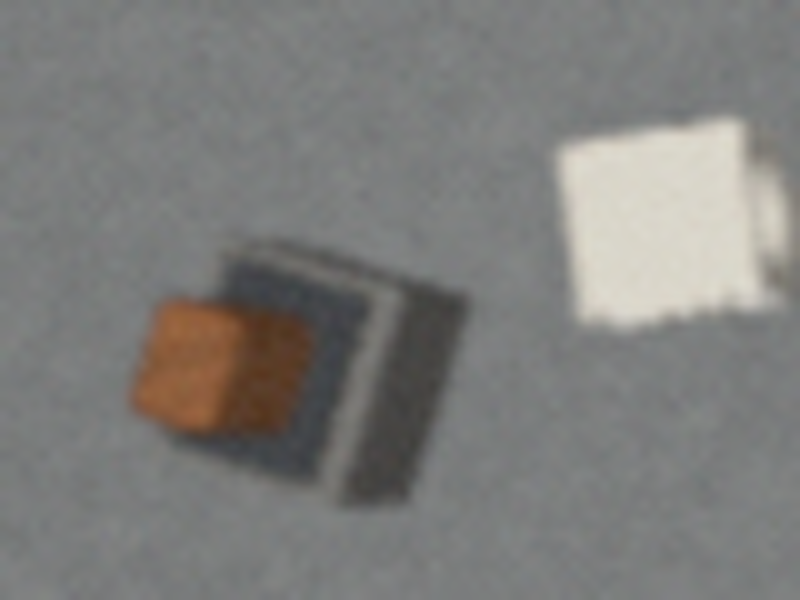

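View pics/s_fix.png

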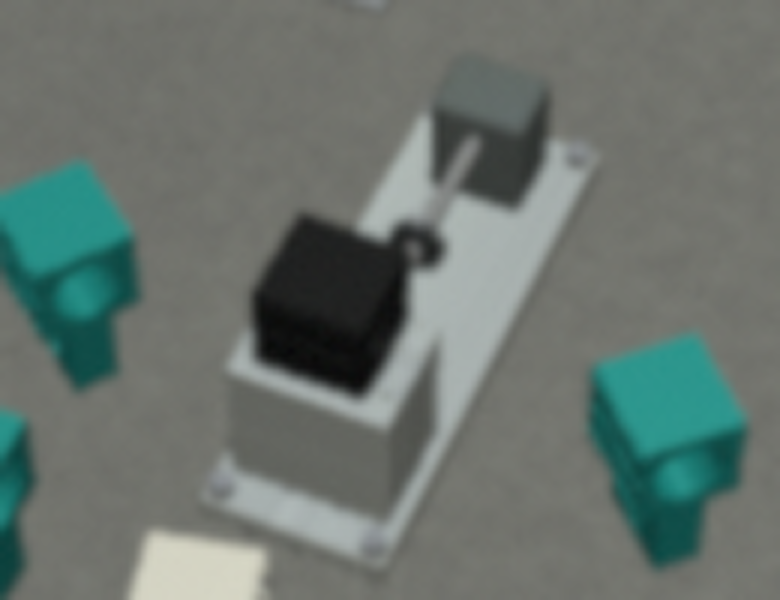

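View pics/s_st.png

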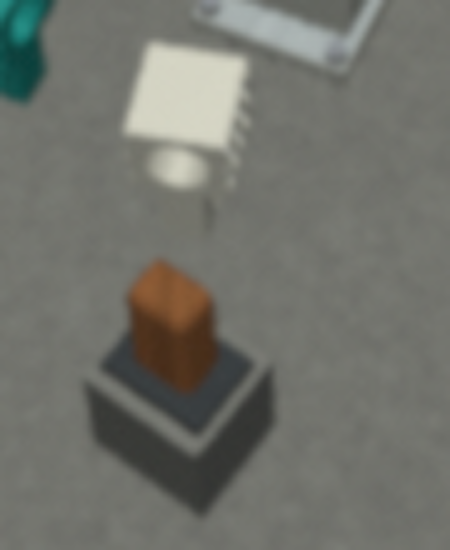

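```bash
cat > fit.py <<'E'
from h import *
from scipy.optimize import least_squares
def P(p,L):
    c,s=np.cos(p[2]),np.sin(p[2]); L=np.array(L)/1000
    return np.array([p[0]+c*L[0]-s*L[1],p[1]+s*L[0]+c*L[1],L[2]])
def fit(obs,p0):
    f=lambda p:np.concatenate([w2px(n,P(p,L))-np.array(uv) for n,L,uv in obs])
    r=least_squares(f,p0,loss='soft_l1'); return r.x,f(r.x).reshape(-1,2)
def un(x0,y0,s): return lambda X,Y:(x0+(X+.5)/s-.5,y0+(Y+.5)/s-.5)
E
python3 - <<'E'
from fit import *
a=un(215,190,7);b=un(215,210,6);c=un(120,190,10)
T=[('top',(32,34,10),a(70,72)),('top',(32,-150,10),a(678,120)),('top',(-32,-150,10),a(658,330)),('top',(-32,34,10),a(48,285)),
('top',(17,-112,52),a(550,155)),('top',(17,-140,52),a(645,160)),('top',(-17,-140,52),a(640,278)),('top',(-17,-112,52),a(540,272)),
('top',(18,18,100),a(75,105)),('top',(18,-18,100),a(208,112)),('top',(-18,-18,100),a(200,242)),('top',(-18,18,100),a(64,232))]
S=[('side',(-32,34,10),b(380,570)),('side',(32,34,10),b(203,497)),('side',(-32,-150,10),b(598,152)),('side',(-27,20,62),b(385,425)),('side',(27,20,62),b(228,372)),
('side',(18,-18,100),b(308,213)),('side',(18,18,100),b(255,292)),('side',(-18,18,100),b(365,343)),('side',(-18,-18,100),b(408,268))]
np.set_printoptions(precision=4,suppress=True)
for o in (T,S,T+S):
    x,r=fit(o,[.45,.05,0]);print(x);print(r.round(1).tolist())
D=[('top',(23,20,46),c(225,245)),('top',(23,-20,46),c(405,290)),('top',(-23,-20,46),c(330,505)),('top',(23,-20,0),c(468,295)),('top',(-23,-20,0),c(408,505)),
('top',(12,9,96),c(165,298)),('top',(12,-9,96),c(245,310)),('top',(-12,-9,96),c(210,432)),('top',(-12,9,96),c(135,408))]
x,r=fit(D,[.45,.25,-.2]);print(x);print(r.round(1).tolist())
for L in [(23,20,46),(23,-20,46),(-23,-20,46),(-23,20,46),(23,20,0),(-23,20,0),(-23,-20,0),(12,9,96),(12,-9,96),(-12,-9,96),(-12,9,96)]:
    p=w2px('side',P(x,L)); print(L,((p-[210,290]+.5)*5-.5).round())
E
```

```text
[ 0.5187  0.0859 -0.0584]
[[-0.1, 0.2], [0.2, 0.0], [0.8, 0.6], [0.4, -0.0], [0.2, -0.5], [0.8, -0.1], [0.2, 0.2], [0.4, -0.1], [-0.6, -0.8], [-0.5, -0.3], [-1.0, 0.4], [-0.8, 0.3]]
[ 0.5171  0.0868 -0.06  ]
[[1.0, 0.0], [-0.9, 0.4], [0.6, 0.3], [0.8, 0.9], [-0.5, -0.1], [-0.9, -0.4], [-0.7, 0.9], [-0.2, -1.0], [0.9, -3.3]]
[ 0.518   0.0862 -0.0552]
[[-0.3, 0.5], [0.0, 0.1], [0.8, 0.7], [0.3, 0.4], [0.1, -0.3], [0.6, 0.1], [0.1, 0.3], [0.3, 0.1], [-0.8, -0.4], [-0.7, 0.0], [-1.2, 0.7], [-0.9, 0.7], [0.8, -0.4], [-1.2, 0.1], [-0.1, -0.2], [0.5, 0.5], [-0.8, -0.5], [-1.3, -0.8], [-1.0, 0.6], [-0.5, -1.4], [0.5, -3.7]]
[ 0.4931  0.2669 -0.269 ]
[[-0.4, -1.3], [0.2, -0.2], [0.7, 0.2], [0.9, 0.2], [0.4, -0.1], [-0.7, -0.9], [0.3, 0.6], [-0.2, 0.6], [-1.6, 0.3]]
(23, 20, 46) [ 78. 374.]
(23, -20, 46) [156. 282.]
(-23, -20, 46) [269. 358.]
(-23, 20, 46) [192. 454.]
(23, 20, 0) [ 89. 438.]
(-23, 20, 0) [198. 516.]
(-23, -20, 0) [272. 422.]
(12, 9, 96) [116. 291.]
(12, -9, 96) [153. 248.]
(-12, -9, 96) [214. 289.]
(-12, 9, 96) [178. 333.]
```

```bash
cat >> fit.py <<'E'
def tgt(pos,yaw):
    """shift mm in tool axes, and turn about tool axes, to reach TCP pos with tool down, tool y at world angle yaw+90deg (mod pi nearest)"""
    st=arm.observe(); R0=R.from_rotvec(st['ee_rot'])
    d=R0.inv().apply(np.array(pos)-st['position'])*1000
    best=None
    for k in (0,np.pi):
        c,s=np.cos(yaw+k),np.sin(yaw+k)
        y=np.array([-s,c,0]);z=np.array([0,0,-1.]);x=np.cross(y,z)
        rv=(R0.inv()*R.from_matrix(np.c_[x,y,z])).as_rotvec()
        if best is None or np.linalg.norm(rv)<np.linalg.norm(best): best=rv
    print('shift',d.round(1),'turn',best.round(4),'pos',st['position'].round(4),'F',st['force'].round(1),'w',round(st['width'],3),'t',st['clock'])
E
python3 - <<'E'
from fit import *
np.set_printoptions(precision=4,suppress=True)
c=un(120,190,10);e=un(210,290,5)
D=[('top',(23,20,46),c(225,245)),('top',(23,-20,46),c(405,290)),('top',(-23,-20,46),c(330,505)),('top',(23,-20,0),c(468,295)),('top',(-23,-20,0),c(408,505)),
('top',(12,9,96),c(165,298)),('top',(12,-9,96),c(245,310)),('top',(-12,-9,96),c(210,432)),('top',(-12,9,96),c(135,408)),
('side',(23,20,46),e(87,378)),('side',(-23,-20,46),e(272,365)),('side',(-23,20,46),e(200,455)),('side',(-23,20,0),e(203,515)),('side',(-23,-20,0),e(272,420)),('side',(23,20,0),e(95,440))]
x,r=fit(D,[.45,.25,-.2]);print(x);print(r.round(1).tolist())
print('white',px2w('top',187,212,.068),'tray',[px2w('top',*p,.03) for p in [(372,204),(433,188),(452,257),(391,271)]])
print('bottle',px2w('top',180,115,.12))
F=[.518,.0862,-.0552]
a=un(215,190,7);w=px2w('top',*a(378,200),.045);c_,s_=np.cos(F[2]),np.sin(F[2]);d=w[:2]-F[:2];print('collar',c_*d[0]+s_*d[1],-s_*d[0]+c_*d[1])
tgt([x[0],x[1],.40],x[2])
E
```

```text
Traceback (most recent call last):
  File "fit.py", line 8, in fit
    r=least_squares(f,p0,loss='soft_l1'); return r.x,f(r.x).reshape(-1,2)
  File "fit.py", line 7, in <lambda>
    f=lambda p:np.concatenate([w2px(n,P(p,L))-np.array(uv) for n,L,uv in obs])
                               ~~~~^^^^^^^^^^
  File "h.py", line 13, in w2px
    m,Rm,p=cam(n,st); c=Rm.T@(np.array(P)-p); return np.array([m['fx']*c[0]/c[2]+m['cx'],m['fy']*c[1]/c[2]+m['cy']])
           ~~~^^^^^^
  File "h.py", line 5, in cam
    m=camera_model(n)
ValueError: time passes only in moves, steps and waits
```

```bash
sed -i 's/^    m=camera_model(n)/    if n not in _C: _C[n]=camera_model(n)\n    m=_C[n]/; s/^def cam(/_C={}\ndef cam(/' h.py
sed -i "s/    m,Rm,p=cam(n,st); c=Rm/    m,Rm,p=cam(n,st); c=Rm/" h.py
python3 - <<'E'
from fit import *
np.set_printoptions(precision=4,suppress=True)
c=un(120,190,10);e=un(210,290,5)
D=[('top',(23,20,46),c(225,245)),('top',(23,-20,46),c(405,290)),('top',(-23,-20,46),c(330,505)),('top',(23,-20,0),c(468,295)),('top',(-23,-20,0),c(408,505)),
('top',(12,9,96),c(165,298)),('top',(12,-9,96),c(245,310)),('top',(-12,-9,96),c(210,432)),('top',(-12,9,96),c(135,408)),
('side',(23,20,46),e(87,378)),('side',(-23,-20,46),e(272,365)),('side',(-23,20,46),e(200,455)),('side',(-23,20,0),e(203,515)),('side',(-23,-20,0),e(272,420)),('side',(23,20,0),e(95,440))]
x,r=fit(D,[.45,.25,-.2]);print(x);print(r.round(1).tolist())
print('white',px2w('top',187,212,.068),'tray',[px2w('top',*p,.03) for p in [(372,204),(433,188),(452,257),(391,271)]])
print('bottle',px2w('top',180,115,.12))
F=[.518,.0862,-.0552]
a=un(215,190,7);w=px2w('top',*a(378,200),.045);c_,s_=np.cos(F[2]),np.sin(F[2]);d=w[:2]-F[:2];print('collar',c_*d[0]+s_*d[1],-s_*d[0]+c_*d[1])
tgt([x[0],x[1],.40],x[2])
E
```

```text
[ 0.4922  0.2667 -0.247 ]
[[-0.7, -0.7], [0.1, -0.0], [1.1, 0.5], [0.8, 0.4], [0.7, 0.1], [-0.8, -0.3], [0.2, 1.0], [0.1, 1.0], [-1.5, 0.9], [-1.2, -0.3], [-0.2, -1.6], [-0.7, -0.1], [-0.0, 0.3], [0.4, 0.2], [-0.6, 0.1]]
white [0.5227 0.1817 0.068 ] tray [array([ 0.5483, -0.1865,  0.03  ]), array([ 0.5832, -0.3091,  0.03  ]), array([ 0.4451, -0.3453,  0.03  ]), array([ 0.4144, -0.2246,  0.03  ])]
bottle [0.7001 0.188  0.12  ]
collar 0.000311896379714377 -0.06384727103226202
shift [-373.  -207.4    4.4] turn [-0.0012  0.0001 -0.0979] pos [0.2112 0.588  0.4041] F [-0.5 -0.7  0.1] w 0.998 t 0.15
```

```bash
python3 -m pendant '[[[-373,-207,4,0,0,-0.098,-1],[-373,-207,4,0,0,-0.098,-1],[-373,-207,4,0,0,-0.098,-1],[-373,-207,4,0,0,-0.098,-1],[-373,-207,4,0,0,-0.098,-1],[-373,-207,4,0,0,-0.098,-1],[-373,-207,4,0,0,-0.098,-1],[-373,-207,4,0,0,-0.098,-1],[-373,-207,4,0,0,-0.098,-1],[-373,-207,4,0,0,-0.098,-1]]]'
python3 - <<'E'
from fit import *
st=snap('wrist','pics/w1.png'); print(st['position'],st['dq'].max())
tgt([.4922,.2667,.4],-.25)
E
```

```text
clock: 1.4
position: [0.4914, 0.2687, 0.4006]
ee_rot: [-0.383, -3.118, -0.001]
force: [-0.7, 0.3, 0.2]
width: 1.0
[0.49139322 0.26869071 0.40060628] 0.003355977702485545
shift [-1.2 -1.7  0.7] turn [ 0.0003 -0.0005  0.0056] pos [0.4914 0.2686 0.4007] F [ 0.  -0.8 -0.3] w 0.995 t 1.45
```

View pics/w1.png

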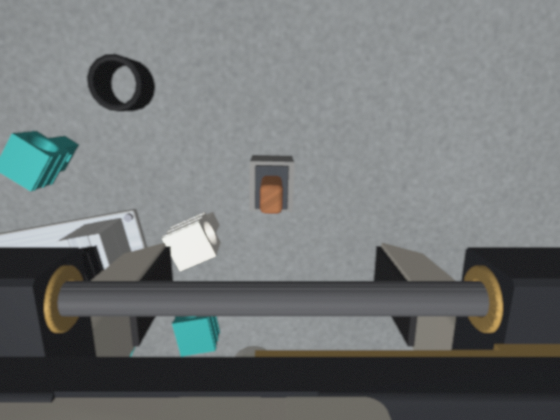

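The fork handle's top is at (271,185) in its stand; the white look-alike is at (190,240), on the image's left. I'll enlarge it to measure yaw and offset.

```bash
python3 - <<'E'
from h import *
crop('pics/w1.png','pics/w1c.png',235,145,75,75,8)
E
```

```text
(no output)
```

View pics/w1c.png

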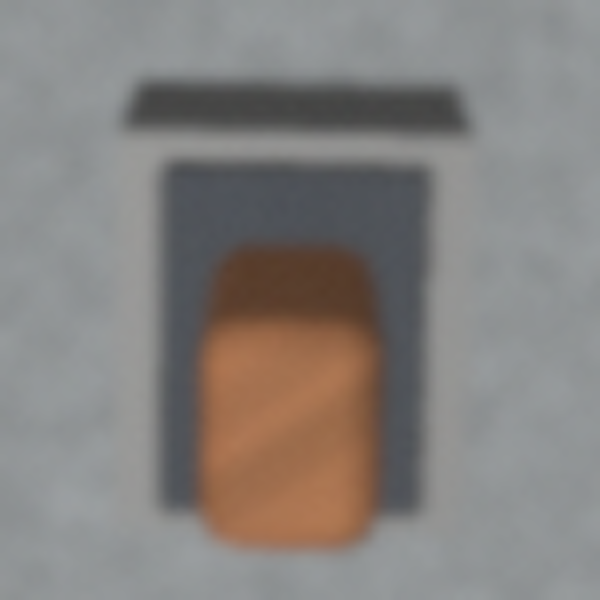

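```bash
cat >> fit.py <<'E'
def fitw(obs,p0,st):
    f=lambda p:np.concatenate([w2px('wrist',P(p,L),st)-np.array(uv) for L,uv in obs])
    r=least_squares(f,p0,loss='soft_l1'); return r.x,f(r.x).reshape(-1,2)
E
python3 - <<'E'
from fit import *
np.set_printoptions(precision=4,suppress=True)
c=un(235,145,8); st=arm.observe()
D=[((-23,-20,46),c(125,130)),((-23,20,46),c(472,133)),((-20,-15,51),c(163,165)),((-20,15,51),c(430,165)),((20,15,51),c(418,512)),((20,-15,51),c(158,512)),
((-12,-9,96),c(202,323)),((-12,9,96),c(382,325)),((12,9,96),c(380,550)),((12,-9,96),c(202,550)),((-23,-20,0),c(138,82)),((-23,20,0),c(460,82))]
x,r=fitw(D,[.49,.26,-.2],st);print(x);print(r.round(1).tolist())
tgt([x[0],x[1],.30],x[2])
E
```

```text
[ 0.4908  0.2661 -0.2576]
[[-1.0, -0.2], [0.4, 0.1], [-0.4, -0.3], [0.2, 0.2], [0.7, 0.6], [0.2, 0.1], [-0.3, -0.8], [0.6, -0.8], [0.2, 1.0], [-0.4, 0.7], [0.1, -0.5], [-0.5, 0.0]]
shift [ -0.   -2.7 100.7] turn [ 0.0003 -0.0005  0.0133] pos [0.4914 0.2686 0.4007] F [ 0.  -0.8 -0.3] w 0.995 t 1.45
```

```bash
python3 -m pendant '[[[-0.5,-2.5,40,0,0,0.01,-0.1],[-0.5,-2.5,90,0,0,0.01,-0.1],[-0.5,-2.5,130,0,0,0.01,-0.1],[-0.5,-2.5,150,0,0,0.01,-0.1],[-0.5,-2.5,163,0,0,0.01,-0.1],[-0.5,-2.5,163,0,0,0.01,-0.1],[-0.5,-2.5,163,0,0,0.01,-0.1]]]' 30
python3 - <<'E'
from fit import *
st=snap('wrist','pics/w2.png'); tgt([.4912,.2663,.238],-.254)
E
```

```text
clock: 2.33
position: [0.4925, 0.2652, 0.2387]
ee_rot: [0.402, 3.115, 0.002]
force: [-0.0, 0.1, 0.4]
width: 0.554
shift [1.6 0.8 0.8] turn [ 0.0014  0.0012 -0.0027] pos [0.4925 0.2651 0.2388] F [ 0.5 -0.2  0.1] w 0.552 t 2.375
```

View pics/w2.png

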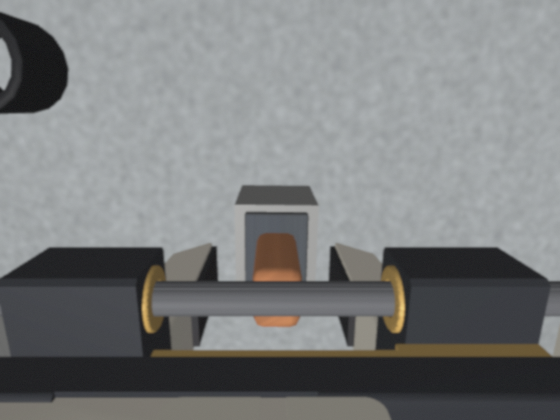

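The handle (277,280) sits midway between the pads (about 210 and 345), so I'll nudge and close.

```bash
python3 -m pendant '[[[1.5,1,0.5,0,0,0,-0.1],[1.5,1,0.5,0,0,0,0.3],[1.5,1,0.5,0,0,0,0.8],[1.5,1,0.5,0,0,0,0.8],[1.5,1,0.5,0,0,0,0.8]]]' 30
python3 - <<'E'
from fit import *
st=snap('wrist','pics/w3.png'); tgt([.4912,.2663,.238],-.254); print(st['ft_torque'])
E
```

```text
clock: 3.0
position: [0.491, 0.2661, 0.2373]
ee_rot: [0.402, 3.116, 0.0]
force: [-0.0, 0.7, 1.0]
width: 0.194
shift [-0.1  0.2 -0.8] turn [ 0.0001  0.     -0.0029] pos [0.4911 0.2661 0.2372] F [-0.6  0.2 -0.3] w 0.194 t 3.05
[ 0.01776272  0.01347342 -0.00744183]
```

```bash
python3 -m pendant '[[[0,0,-10,0,0,0,0.8],[0,0,-25,0,0,0,0.8],[0,0,-50,0,0,0,0.8],[0,0,-90,0,0,0,0.8],[0,0,-120,0,0,0,0.8],[0,0,-120,0,0,0,0.8],[0,0,-120,0,0,0,0.8]]]'
python3 - <<'E'
from fit import *
F=[.518,.0862,-.0552]
st=snap('wrist','pics/w4.png')
p=P(F,(0,-50,0)); print(p); tgt([p[0],p[1],.357],F[2])
E
```

```text
clock: 3.92
position: [0.4907, 0.2659, 0.3572]
ee_rot: [-0.402, -3.115, 0.0]
force: [-0.2, 0.5, -1.3]
width: 0.195
[0.5152414  0.03627616 0.        ]
shift [ -82.2 -215.8   -0.3] turn [-0.0008 -0.001  -0.2017] pos [0.4906 0.2659 0.3566] F [-0.8  0.4 -1.9] w 0.197 t 3.975
```

View pics/w4.png

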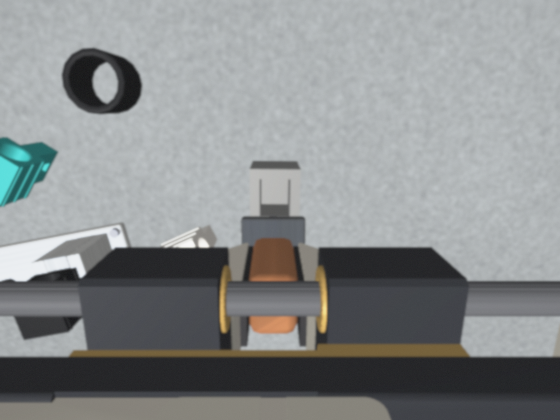

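The fork is lifted, and its flange's near edge shows at (243–303,217). I'll enlarge that to get the fork's offset in the hand.

```bash
python3 - <<'E'
from h import *
crop('pics/w4.png','pics/w4c.png',235,195,80,65,9)
m=camera_model('wrist');T=np.linalg.inv(m['T_tool_cam'])
for L in [(20,-15,.1862),(20,15,.1862),(20,-15,.1912),(20,15,.1912),(12,-9,.1412),(12,9,.1412),(12,-9,.1862),(12,9,.1862)]:
    c=(T@[L[0]/1000,L[1]/1000,L[2],1]); print(L,((m['fx']*c[0]/c[2]+m['cx']-235+.5)*9).round(),((m['fy']*c[1]/c[2]+m['cy']-195+.5)*9).round())
E
```

```text
(20, -15, 0.1862) 77.0 216.0
(20, 15, 0.1862) 662.0 216.0
(20, -15, 0.1912) 85.0 188.0
(20, 15, 0.1912) 653.0 189.0
(12, -9, 0.1412) 147.0 744.0
(12, 9, 0.1412) 607.0 744.0
(12, -9, 0.1862) 196.0 363.0
(12, 9, 0.1862) 543.0 363.0
```

View pics/w4c.png

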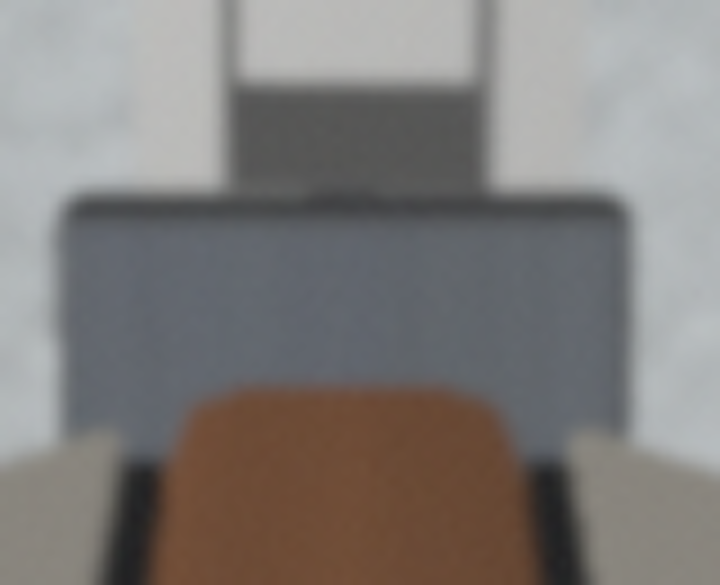

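```bash
python3 -m pendant '[[[-20,-50,0,0,0,-0.05,0.8],[-40,-105,0,0,0,-0.1,0.8],[-60,-160,0,0,0,-0.15,0.8],[-75,-200,0,0,0,-0.2,0.8],[-82,-216,0,0,0,-0.202,0.8],[-82,-216,0,0,0,-0.202,0.8],[-82,-216,0,0,0,-0.202,0.8],[-82,-216,0,0,0,-0.202,0.8]]]'
python3 - <<'E'
from fit import *
F=[.518,.0862,-.0552]
st=snap('wrist','pics/w5.png')
p=P(F,(0,-50,0)); tgt([p[0],p[1],.357],F[2])
E
```

```text
clock: 4.97
position: [0.5153, 0.0378, 0.3569]
ee_rot: [-0.083, -3.14, -0.001]
force: [-0.1, 1.4, -1.6]
width: 0.195
shift [-0.  -1.3  0. ] turn [ 0.0003 -0.0004  0.0023] pos [0.5153 0.0376 0.357 ] F [ 0.4  0.5 -1.6] w 0.197 t 5.025
```

View pics/w5.png

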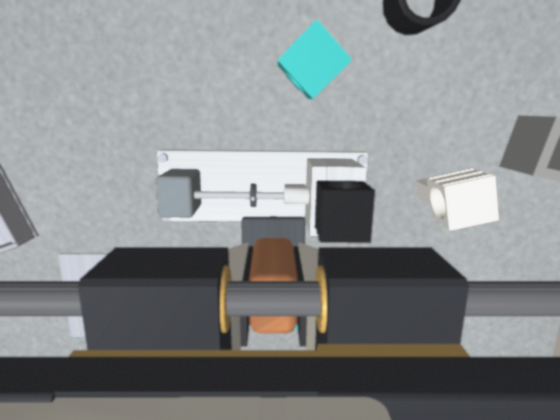

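The bar runs horizontally at v≈194 from the housing (178,194) to the sleeve (297,194), with the collar at (253,194). The fork's flange is at (273,230). I'll enlarge.

```bash
python3 - <<'E'
from h import *
crop('pics/w5.png','pics/w5c.png',150,145,115,85,7)
crop('pics/w5.png','pics/w5d.png',240,145,140,100,5)
E
```

```text
(no output)
```

View pics/w5c.png

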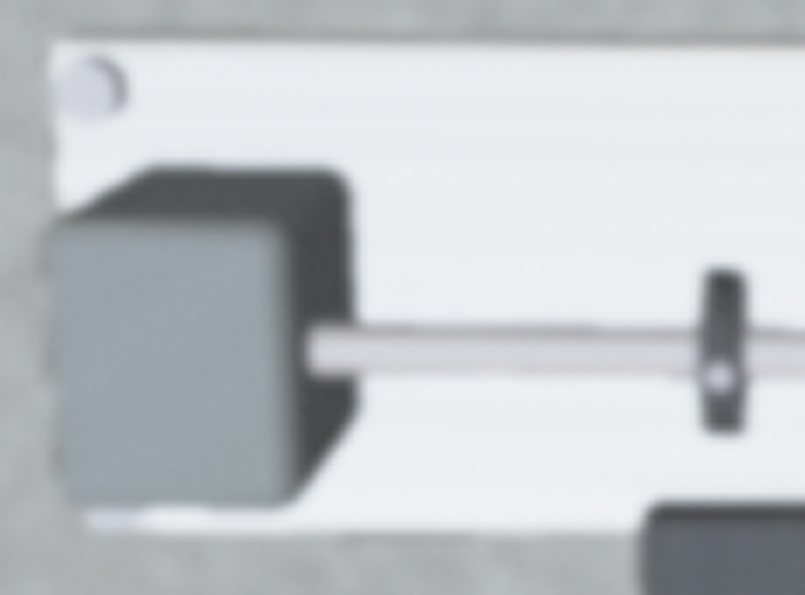

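View pics/w5d.png

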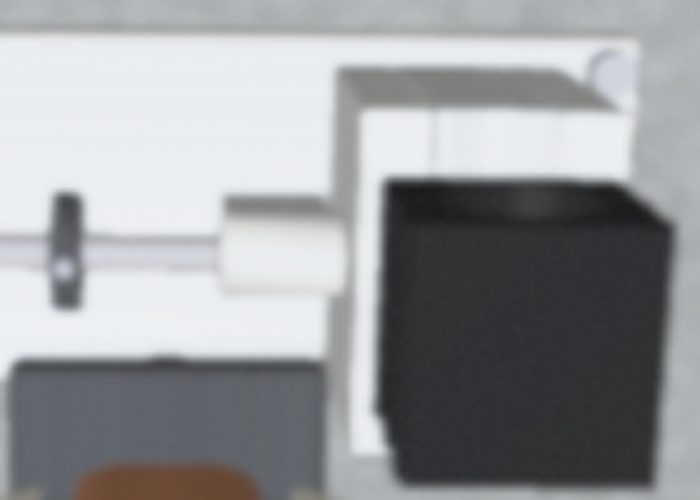

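```bash
python3 - <<'E'
from fit import *
np.set_printoptions(precision=1,suppress=True)
st=arm.observe(); R0=R.from_rotvec(st['ee_rot'])
c=un(150,145,7);d=un(240,145,5)
def q(nm,uv,z):
    w=px2w('wrist',*uv,z,st); print(nm,'tool mm',R0.inv().apply(w-st['position'])*1000,'world',w*1000)
q('bar L',c(330,350),.040);q('bar M',c(640,353.5),.040);q('bar R',d(205,254),.040)
q('collar near',c(744,352),.045);q('collar far',c(700,352),.045)
q('sleeve end',d(222,252),.043);q('plate UL',c(50,40),.01);q('plate UR',d(640,40),.01)
q('housing UL',c(55,222),.052);q('housing LL',c(72,503),.052)
q('brk UL',d(385,228),.1);q('brk UR',d(672,230),.1);q('brk LL',d(400,485),.1);q('brk LR',d(655,485),.1)
D=[((-32,-150,10),c(50,40)),((-32,34,10),d(638,40)),((-17,-140,52),c(55,222)),((17,-140,52),c(72,503)),((-17,-112,52),c(290,222)),((17,-112,52),c(295,505)),
((-27,-20,62),d(362,105)),((-27,20,62),d(628,108)),((-18,18,100),d(670,230)),((18,18,100),d(655,485)),((18,-18,100),d(400,485)),((0,-100,40),(w2:=c(420,351)))][:11]
x,r=fitw(D,[.518,.086,-.055],st);np.set_printoptions(precision=4,suppress=True);print(x);print(r.round(1).tolist())
E
```

```text
bar L tool mm [  1.1 -62.9 317. ] world [510.8 -25.1  40. ]
bar M tool mm [  0.7 -27.  317. ] world [513.1  10.7  40. ]
bar R tool mm [  0.4   5.1 317. ] world [515.1  42.8  40. ]
collar near tool mm [  2.  -14.7 312. ] world [512.4  23.1  45. ]
collar far tool mm [  2.  -19.8 312. ] world [512.1  18.1  45. ]
sleeve end tool mm [  1.4   7.8 314. ] world [514.2  45.5  43. ]
plate UL tool mm [  33.4 -101.7  347. ] world [476.4 -62.1  10. ]
plate UR tool mm [ 31.4  80.9 347.1] world [488.  120.2  10. ]
housing UL tool mm [ 18.3 -89.9 305. ] world [492.2 -51.1  52. ]
housing LL tool mm [-13.9 -90.5 305. ] world [524.3 -53.4  52. ]
brk UL tool mm [ 18.  27. 257.] world [498.7  65.6 100. ]
brk UR tool mm [ 17.7  64.1 257. ] world [500.9 102.6 100. ]
brk LL tool mm [-17.2  30.1 257. ] world [534.   66.8 100. ]
brk LR tool mm [-17.2  64.3 257. ] world [535.8 100.9 100. ]
[ 0.5172  0.085  -0.0623]
[[-0.8, -0.6], [1.2, -0.8], [-3.5, -0.7], [-2.9, 1.6], [-0.6, -0.4], [0.7, 1.6], [-0.1, 0.5], [1.0, 0.5], [2.6, -1.0], [1.3, 0.6], [-1.5, 0.1]]
```

```bash
python3 -m pendant '[[[0.7,-2,20,0,0,0.008,0.8],[0.7,-2,45,0,0,0.008,0.8],[0.7,-2,65,0,0,0.008,0.8],[0.7,-2,75,0,0,0.008,0.8],[0.7,-2,75,0,0,0.008,0.8],[0.7,-2,75,0,0,0.008,0.8]]]'
python3 - <<'E'
from fit import *
st=snap('side','pics/s6.png'); snap('top','pics/t6.png')
tgt([.5153,.0358,.257],-.062)
crop('pics/s6.png','pics/s6c.png',235,150,120,150,4)
E
```

```text
clock: 5.78
position: [0.515, 0.0346, 0.2829]
ee_rot: [0.098, 3.139, 0.0]
force: [-0.1, 0.2, -1.4]
width: 0.195
shift [-0.2  1.3 26. ] turn [ 0.0004  0.0014 -0.0008] pos [0.5149 0.0345 0.283 ] F [ 0.3  0.5 -1.4] w 0.193 t 5.875
```

View pics/s6c.png

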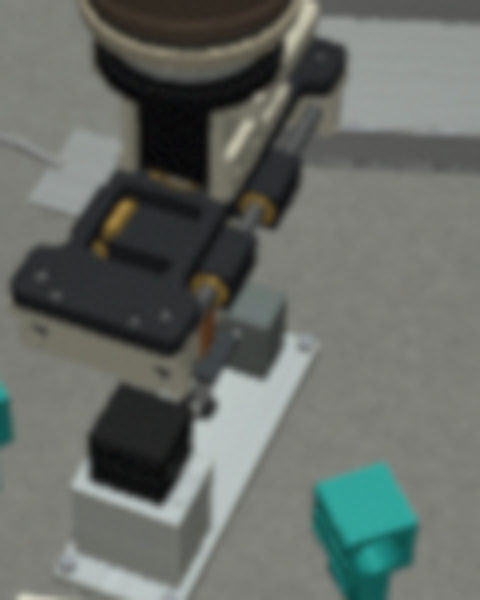

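View pics/t6.png

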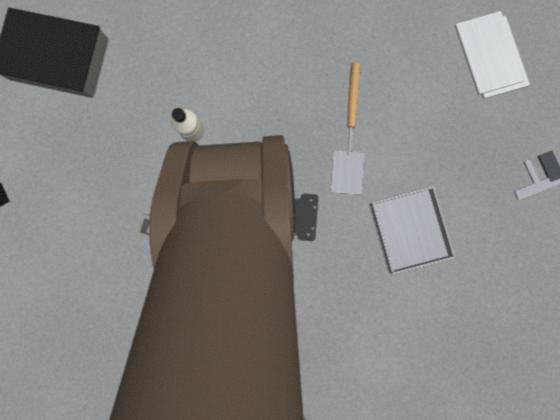

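```bash
python3 -m pendant '[[[0.3,1,5,0,0,0,0.8],[0.3,1,9,0,0,0,0.8],[0.3,1,13,0,0,0,0.8],[0.3,1,16,0,0,0,0.8],[0.3,1,16,0,0,0,0.8]]]'
python3 - <<'E'
from fit import *
tgt([.5148,.0355,.257],-.062)
E
```

```text
clock: 6.5
position: [0.5143, 0.0354, 0.2659]
ee_rot: [-0.099, -3.14, 0.0]
force: [0.6, 0.0, -1.1]
width: 0.191
shift [-0.5  0.1  8.9] turn [-0.0001 -0.0005 -0.0009] pos [0.5143 0.0354 0.2659] F [ 0.6  0.  -1.1] w 0.191 t 6.5
```

```bash
python3 -m pendant '[[[-0.3,0,2,0,0,0,0.8],[-0.3,0,4,0,0,0,0.8],[-0.3,0,6,0,0,0,0.8],[-0.3,0,9,0,0,0,0.8],[-0.3,0,9,0,0,0,0.8]]]'
python3 - <<'E'
from fit import *
snap('wrist','pics/w7.png')
tgt([.5148,.0355,.257],-.062); print(arm.observe()['ft_torque'])
E
```

```text
clock: 7.12
position: [0.5146, 0.0354, 0.257]
ee_rot: [-0.099, -3.14, 0.0]
force: [0.1, -0.1, -1.5]
width: 0.195
shift [-0.1  0.1  0.1] turn [-0.     -0.0003 -0.0008] pos [0.5147 0.0354 0.2571] F [-0.8 -0.1 -1.3] w 0.197 t 7.175
[ 0.02843362  0.00993781 -0.03862488]
```

View pics/w7.png

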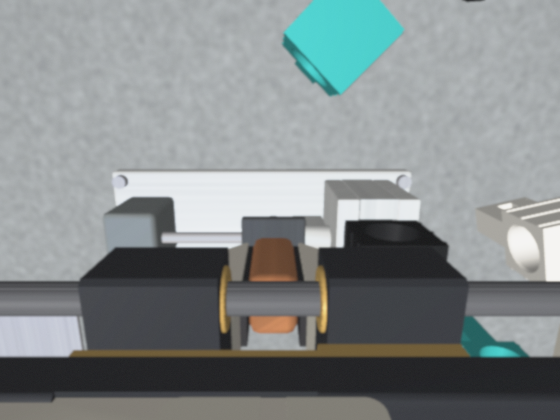

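The fork straddles the bar (237 rows down) with no contact force. Next I feel for the collar.

```bash
python3 -m pendant '[[[0,-1,0,0,0,0,0.8],[0,-2,0,0,0,0,0.8],[0,-3,0,0,0,0,0.8],[0,-4,0,0,0,0,0.8],[0,-5,0,0,0,0,0.8],[0,-6,0,0,0,0,0.8],[0,-6,0,0,0,0,0.8]]]'
python3 -m pendant '[[[0,-1,0,0,0,0,0.8],[0,-2,0,0,0,0,0.8],[0,-2,0,0,0,0,0.8]]]'
python3 -m pendant '[[[0,-1,0,0,0,0,0.8],[0,-2,0,0,0,0,0.8],[0,-2,0,0,0,0,0.8]]]'
```

```text
clock: 8.05
position: [0.5143, 0.0293, 0.2573]
ee_rot: [0.099, 3.14, 0.0]
force: [0.0, -0.2, -2.6]
width: 0.189
clock: 8.43
position: [0.5142, 0.0273, 0.2572]
ee_rot: [-0.099, -3.14, 0.0]
force: [-0.5, -0.0, -1.0]
width: 0.191
clock: 8.8
position: [0.5141, 0.0262, 0.2572]
ee_rot: [0.097, 3.14, 0.002]
force: [0.6, 4.8, -2.4]
width: 0.194
```

Contact: 4.8 N at y≈0.0265. I'll push slowly.

```bash
python3 -m pendant '[[[0,-1,0,0,0,0,0.8],[0,-2,0,0,0,0,0.8],[0,-3,0,0,0,0,0.8],[0,-4,0,0,0,0,0.8],[0,-5,0,0,0,0,0.8],[0,-6,0,0,0,0,0.8],[0,-7,0,0,0,0,0.8],[0,-8,0,0,0,0,0.8],[0,-9,0,0,0,0,0.8],[0,-10,0,0,0,0,0.8],[0,-10,0,0,0,0,0.8]]]'
python3 - <<'E'
from fit import *
tgt([.5130,.0015,.257],-.062); print(arm.observe()['ft_torque'])
E
```

```text
clock: 10.18
position: [0.5135, 0.0166, 0.2572]
ee_rot: [0.097, 3.14, 0.002]
force: [1.1, 6.3, -2.7]
width: 0.194
shift [ -0.4 -15.1   0.2] turn [0.0015 0.0001 0.0003] pos [0.5135 0.0166 0.2572] F [ 1.1  6.3 -2.7] w 0.194 t 10.175
[ 1.87630028 -0.217497   -0.04597363]
```

```bash
python3 -m pendant '[[[0,-1,0,0,0,0,0.8],[0,-2,0,0,0,0,0.8],[0,-3,0,0,0,0,0.8],[0,-4,0,0,0,0,0.8],[0,-5,0,0,0,0,0.8],[0,-6,0,0,0,0,0.8],[0,-7,0,0,0,0,0.8],[0,-8,0,0,0,0,0.8],[0,-9,0,0,0,0,0.8],[0,-10,0,0,0,0,0.8],[0,-11,0,0,0,0,0.8],[0,-12,0,0,0,0,0.8],[0,-12,0,0,0,0,0.8]]]' 40
python3 - <<'E'
from fit import *
tgt([.5130,.0015,.257],-.062)
snap('wrist','pics/w8.png')
E
```

```text
clock: 11.8
position: [0.5128, 0.0052, 0.2572]
ee_rot: [0.096, 3.14, 0.003]
force: [1.3, 9.0, -4.3]
width: 0.194
shift [-0.4 -3.7  0.2] turn [0.0021 0.     0.0008] pos [0.5128 0.0052 0.2572] F [ 1.3  9.  -4.3] w 0.194 t 11.8
```

View pics/w8.png

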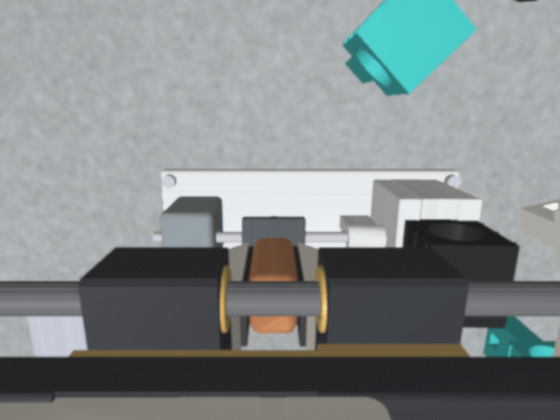

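```bash
python3 -m pendant '[[[0,-1,0,0,0,0,0.8],[0,-1.5,0,0,0,0,0.8],[0,-2,0,0,0,0,0.8],[0,-2.5,0,0,0,0,0.8],[0,-3,0,0,0,0,0.8],[0,-3,0,0,0,0,0.8]]]'
python3 -m pendant '[[[0,-0.5,0,0,0,0,0.8],[0,-1,0,0,0,0,0.8],[0,-1,0,0,0,0,0.8]]]'
python3 - <<'E'
from fit import *
tgt([.5130,.0015,.257],-.062)
snap('wrist','pics/w9.png')
E
```

```text
clock: 12.6
position: [0.5126, 0.0024, 0.2572]
ee_rot: [0.096, 3.14, 0.004]
force: [1.2, 10.4, -4.1]
width: 0.195
clock: 12.98
position: [0.5126, 0.0015, 0.2572]
ee_rot: [0.096, 3.14, 0.004]
force: [1.6, 9.9, -4.2]
width: 0.193
shift [-0.4  0.1  0.2] turn [0.0024 0.     0.0011] pos [0.5126 0.0015 0.2572] F [ 1.6  9.9 -4.2] w 0.193 t 12.975
```

View pics/w9.png

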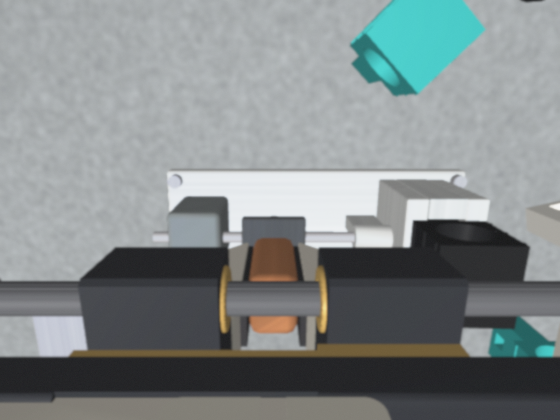

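Travel is about 25 mm and the bracket is still down, so I'll continue in half-millimetre steps.

```bash
python3 -m pendant '[[[0,-0.5,0,0,0,0,0.8],[0,-1,0,0,0,0,0.8],[0,-1,0,0,0,0,0.8],[0,-1,0,0,0,0,0.8]]]'
python3 - <<'E'
from fit import *
snap('wrist','pics/w10.png')
a=cv2.imread('pics/w9.png');b=cv2.imread('pics/w10.png');cv2.imwrite('pics/cmp10.png',np.hstack([a[150:360,330:560],b[150:360,330:560]]))
E
```

```text
clock: 13.52
position: [0.5125, 0.0004, 0.2572]
ee_rot: [0.096, 3.14, 0.004]
force: [0.9, 9.6, -3.1]
width: 0.195
```

View pics/cmp10.png

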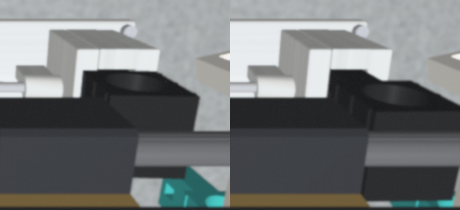

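The bracket sprang up (its bore top moved from v≈80 to v≈97 in the crop). I'll ease back slowly to let the bar return, then lift.

```bash
python3 -m pendant '[[[0,2,0,0,0,0,0.8],[0,4,0,0,0,0,0.8],[0,6,0,0,0,0,0.8],[0,8,0,0,0,0,0.8],[0,10,0,0,0,0,0.8],[0,12,0,0,0,0,0.8],[0,14,0,0,0,0,0.8],[0,16,0,0,0,0,0.8],[0,18,0,0,0,0,0.8],[0,20,0,0,0,0,0.8],[0,22,0,0,0,0,0.8],[0,24,0,0,0,0,0.8],[0,26,0,0,0,0,0.8],[0,27.5,0,0,0,0,0.8],[0,29,0,0,0,0,0.8],[0,29,0,0,0,0,0.8]]]'
python3 - <<'E'
from fit import *
snap('wrist','pics/w11.png')
tgt([.5145,.031,.257],-.062)
E
```

```text
clock: 15.58
position: [0.5142, 0.0268, 0.2572]
ee_rot: [-0.1, -3.14, 0.001]
force: [-0.9, 0.4, -1.4]
width: 0.195
shift [-0.1  4.2  0.3] turn [-0.0006 -0.     -0.0015] pos [0.5142 0.0268 0.2573] F [-0.6 -0.4 -0.6] w 0.193 t 15.625
```

View pics/w11.png

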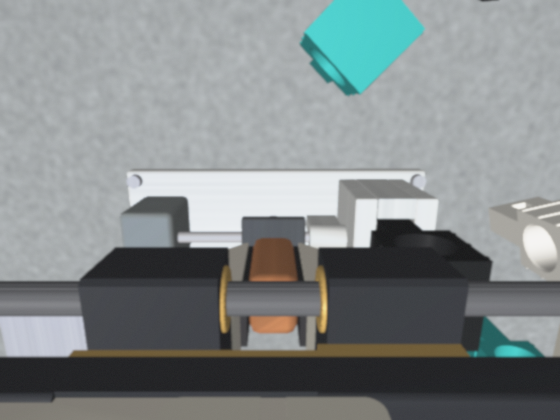

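```bash
python3 -m pendant '[[[0,1.5,0,0,0,0,0.8],[0,3,0,0,0,0,0.8],[0,3,0,0,0,0,0.8],[0,3,-4,0,0,0,0.8],[0,3,-8,0,0,0,0.8],[0,3,-14,0,0,0,0.8],[0,3,-22,0,0,0,0.8],[0,3,-45,0,0,0,0.8],[0,3,-80,0,0,0,0.8],[0,3,-110,0,0,0,0.8],[0,3,-110,0,0,0,0.8],[0,3,-110,0,0,0,0.8]]]'
python3 - <<'E'
from fit import *
st=snap('wrist','pics/w12.png')
tgt([.4911,.2661,.367],-.254)
crop('pics/w12.png','pics/w12c.png',150,130,250,130,3)
crop('pics/w12.png','pics/w12d.png',235,195,80,65,9)
E
```

```text
clock: 17.12
position: [0.514, 0.0304, 0.3669]
ee_rot: [-0.099, -3.14, -0.0]
force: [-0.4, 1.0, -1.4]
width: 0.199
shift [ 37.6 233.8  -0.6] turn [-0.0004 -0.0013  0.1912] pos [0.5139 0.0304 0.3664] F [-0.8 -0.2 -1.2] w 0.19 t 17.175
```

View pics/w12c.png

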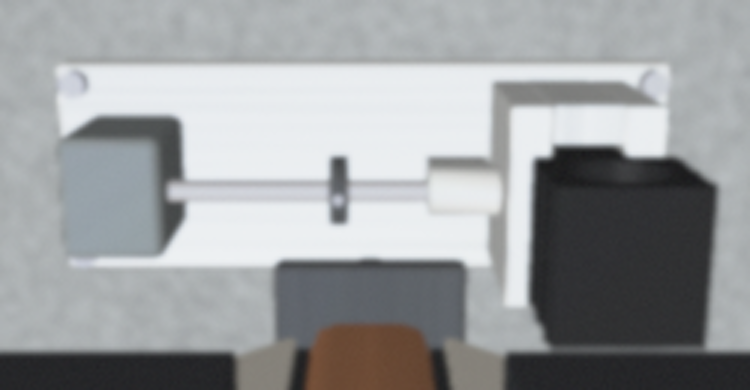

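View pics/w12d.png

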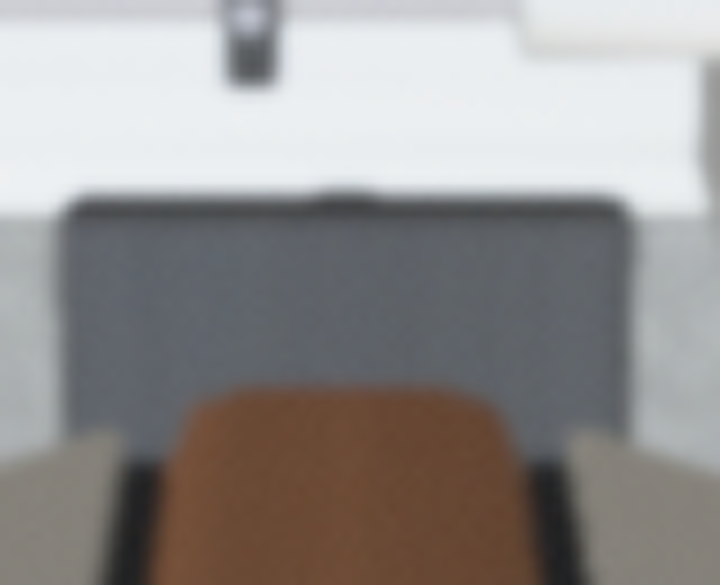

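The bracket is up, the bar has sprung back, and the fork sits unchanged in the hand. It now goes back over the stand.

```bash
python3 -m pendant '[[[8,45,0,0,0,0.04,0.8],[17,100,0,0,0,0.09,0.8],[26,155,0,0,0,0.14,0.8],[34,205,0,0,0,0.18,0.8],[37.6,233,0,0,0,0.194,0.8],[37.6,233.8,0,0,0,0.194,0.8],[37.6,233.8,0,0,0,0.194,0.8],[37.6,233.8,0,0,0,0.194,0.8]]]'
python3 - <<'E'
from fit import *
st=snap('wrist','pics/w13.png')
tgt([.4911,.2661,.2372],-.257)
E
```

```text
clock: 18.18
position: [0.4918, 0.2647, 0.3668]
ee_rot: [-0.405, -3.115, 0.002]
force: [0.5, 0.2, -2.0]
width: 0.196
shift [  1.1   1.1 129.9] turn [-0.0006 -0.0001 -0.0017] pos [0.4919 0.2648 0.3671] F [-0.2  0.8 -1.1] w 0.194 t 18.225
```

```bash
python3 -m pendant '[[[1.1,1.1,30,0,0,-0.002,0.8],[1.1,1.1,60,0,0,-0.002,0.8],[1.1,1.1,80,0,0,-0.002,0.8],[1.1,1.1,85,0,0,-0.002,0.8],[1.1,1.1,85,0,0,-0.002,0.8]]]'
python3 - <<'E'
from fit import *
st=snap('wrist','pics/w14.png')
tgt([.4911,.2661,.2372],-.257)
E
```

```text
clock: 18.85
position: [0.4911, 0.2671, 0.2826]
ee_rot: [0.4, 3.116, 0.0]
force: [0.2, 0.2, -0.7]
width: 0.193
shift [-0.2 -1.2 45.8] turn [0.0008 0.0007 0.0016] pos [0.4912 0.2673 0.283 ] F [-0.2  0.4 -0.2] w 0.195 t 18.9
```

View pics/w14.png

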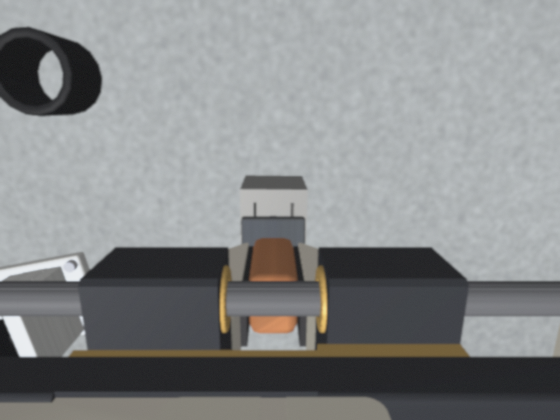

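Fork is centred above the stand (rim at 240–307, flange at 243–304). I'll lower it.

```bash
python3 -m pendant '[[[0,-1,12,0,0,0.001,0.8],[0,-1,22,0,0,0.001,0.8],[0,-1,32,0,0,0.001,0.8],[0,-1,38,0,0,0.001,0.8],[0,-1,42,0,0,0.001,0.8],[0,-1,44,0,0,0.001,0.8],[0,-1,45,0,0,0.001,0.8],[0,-1,45,0,0,0.001,0.8]]]'
python3 - <<'E'
from fit import *
tgt([.4911,.2661,.2372],-.257)
E
```

```text
clock: 19.9
position: [0.4906, 0.2665, 0.2374]
ee_rot: [0.401, 3.116, 0.0]
force: [0.2, -0.0, -1.1]
width: 0.197
shift [-0.6 -0.3  0.2] turn [0.0003 0.0002 0.0011] pos [0.4906 0.2665 0.2374] F [ 0.2 -0.  -1.1] w 0.197 t 19.9
```

```bash
python3 -m pendant '[[[-0.5,0,0.4,0,0,0.001,0.8],[-0.5,0,0.4,0,0,0.001,0.8]]]' 10
python3 -m pendant '[[[0,0,0,0,0,0,0.5],[0,0,0,0,0,0,0.2],[0,0,0,0,0,0,0],[0,0,0,0,0,0,0]]]'
python3 - <<'E'
from fit import *
tgt([.4911,.2661,.2372],-.257); snap('wrist','pics/w15.png')
E
```

```text
clock: 20.15
position: [0.4909, 0.2665, 0.2372]
ee_rot: [-0.402, -3.116, -0.001]
force: [-2.8, -0.8, 5.4]
width: 0.197
clock: 20.65
position: [0.491, 0.2663, 0.2368]
ee_rot: [0.402, 3.116, -0.0]
force: [-0.1, -0.5, -0.5]
width: 0.49
shift [-0.1 -0.2 -0.4] turn [-0.      0.      0.0001] pos [0.491  0.2663 0.2368] F [-0.1 -0.5 -0.5] w 0.49 t 20.65
```

View pics/w15.png

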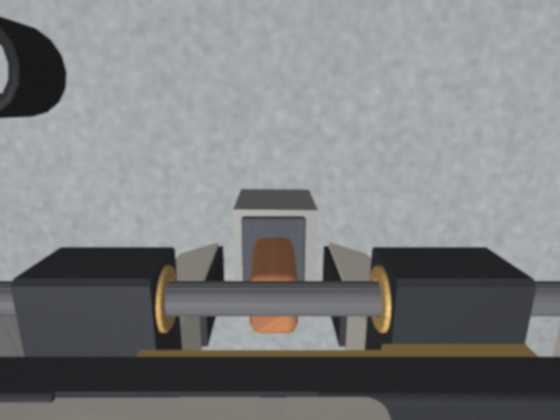

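The fork is released and seated on the rim (flange inside 235–316). I'll lift, and check from above.

```bash
python3 -m pendant '[[[0,0,-15,0,0,0,0],[0,0,-40,0,0,0,-0.2],[0,0,-80,0,0,0,-0.2],[0,0,-130,0,0,0,-0.2],[0,0,-165,0,0,0,-0.2],[0,0,-165,0,0,0,-0.2],[0,0,-165,0,0,0,-0.2]]]'
python3 - <<'E'
from fit import *
st=snap('wrist','pics/w16.png'); crop('pics/w16.png','pics/w16c.png',235,145,75,75,8)
tgt([.5176,.0856,.375],-.06)
E
```

```text
clock: 21.58
position: [0.4907, 0.2661, 0.4019]
ee_rot: [-0.402, -3.116, -0.0]
force: [0.0, -1.1, -1.0]
width: 0.6
shift [ -72.  -167.7   26.3] turn [-0.0008 -0.001  -0.1968] pos [0.4906 0.2662 0.4012] F [-0.3  0.1 -0.9] w 0.601 t 21.625
```

View pics/w16c.png

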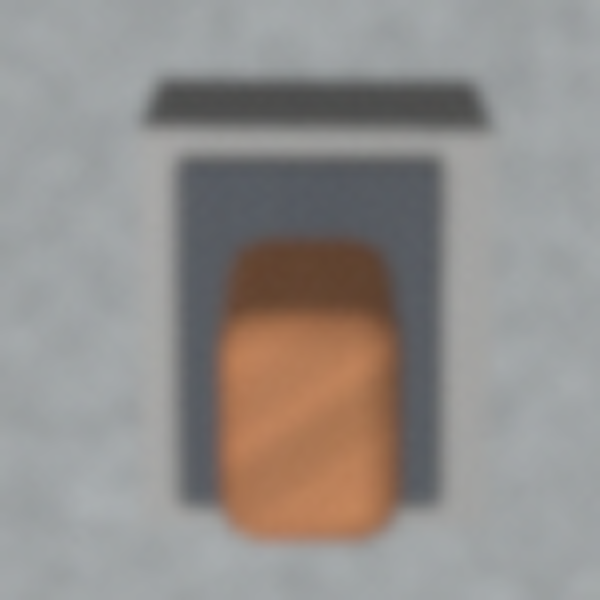

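The fork is seated and upright as before. Next, over the bracket.

```bash
python3 -m pendant '[[[-18,-45,8,0,0,-0.06,-0.4],[-36,-90,15,0,0,-0.12,-0.4],[-54,-130,20,0,0,-0.17,-0.4],[-68,-158,25,0,0,-0.197,-0.4],[-72,-168,26,0,0,-0.197,-0.4],[-72,-168,26,0,0,-0.197,-0.4],[-72,-168,26,0,0,-0.197,-0.4]]]'
python3 - <<'E'
from fit import *
st=snap('wrist','pics/w17.png'); crop('pics/w17.png','pics/w17c.png',200,150,150,110,5)
tgt([.5176,.0856,.375],-.06)
E
```

```text
clock: 22.5
position: [0.5177, 0.0872, 0.3757]
ee_rot: [-0.091, -3.14, -0.001]
force: [-0.6, 0.4, -0.5]
width: 0.7
shift [ 0.1 -1.6  0.8] turn [ 0.0006 -0.0001  0.0022] pos [0.5178 0.0872 0.3758] F [-0.1 -0.1 -0.9] w 0.704 t 22.55
```

View pics/w17c.png

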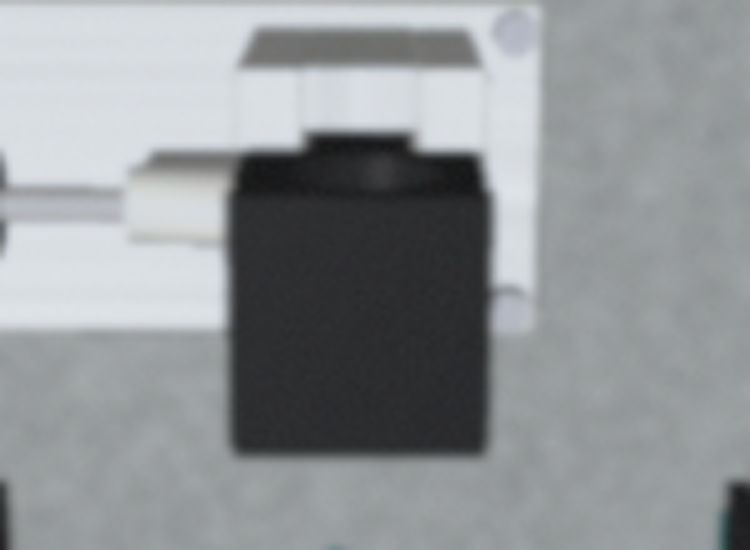

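```bash
python3 - <<'E'
from fit import *
st=arm.observe(); R0=R.from_rotvec(st['ee_rot']); d=un(200,150,5)
for p in [(361,324),(232,197),(490,197),(234,452),(487,452)]:
    w=px2w('wrist',*d(*p),.116,st); print((R0.inv().apply(w-st['position'])*1000).round(1),w.round(4))
print([px2w('top',*p,.03).round(3) for p in [(411,230)]])
E
```

```text
[  0.9  -1.9 259.8] [0.5168 0.0855 0.116 ]
[ 18.1 -18.7 259.8] [0.4986 0.0697 0.116 ]
[ 18.1  15.  259.8] [0.5005 0.1033 0.116 ]
[-17.1 -19.1 259.8] [0.5338 0.0673 0.116 ]
[-17.1  15.2 259.8] [0.5357 0.1015 0.116 ]
[array([ 0.497, -0.265,  0.03 ])]
```

```bash
python3 -m pendant '[[[0.5,-1.3,35,0,0,0.002,-0.4],[0.5,-1.3,70,0,0,0.002,-0.4],[0.5,-1.3,95,0,0,0.002,-0.4],[0.5,-1.3,108,0,0,0.002,-0.4],[0.5,-1.3,114,0,0,0.002,-0.4],[0.5,-1.3,114,0,0,0.002,-0.4]]]' 20
python3 -m pendant '[[[0,0,0,0,0,0,0],[0,0,0,0,0,0,0.15],[0,0,0,0,0,0,0.4],[0,0,0,0,0,0,0.4],[0,0,0,0,0,0,0.4]]]' 25
python3 - <<'E'
from fit import *
st=snap('wrist','pics/w18.png');tgt([.5172,.0855,.375],-.06)
E
```

```text
clock: 23.3
position: [0.5176, 0.0846, 0.2621]
ee_rot: [0.097, 3.14, 0.0]
force: [-0.4, -0.4, -0.2]
width: 0.7
clock: 23.92
position: [0.5175, 0.0843, 0.262]
ee_rot: [0.097, 3.14, 0.0]
force: [-0.4, 0.7, 1.5]
width: 0.373
shift [   0.3    1.2 -113.1] turn [ 0.0001  0.0003 -0.002 ] pos [0.5174 0.0843 0.2619] F [ 0.3 -0.8  0.7] w 0.373 t 23.975
```

View pics/w18.png

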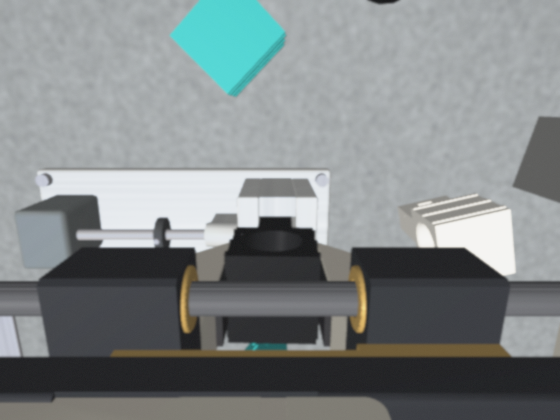

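The bracket is gripped (34 mm opening). I'll lift straight up slowly.

```bash
python3 -m pendant '[[[0,0,-3,0,0,0,0.4],[0,0,-7,0,0,0,0.4],[0,0,-12,0,0,0,0.4],[0,0,-18,0,0,0,0.4],[0,0,-25,0,0,0,0.4],[0,0,-40,0,0,0,0.4],[0,0,-70,0,0,0,0.4],[0,0,-100,0,0,0,0.4],[0,0,-100,0,0,0,0.4],[0,0,-100,0,0,0,0.4]]]' 30
python3 - <<'E'
from fit import *
st=snap('wrist','pics/w19.png');snap('side','pics/s19.png')
tr=[np.array(px2w('top',*p,.03)) for p in [(372,204),(433,188),(452,257),(391,271)]];c=sum(tr)/4;print(c)
e=tr[1]-tr[0];print(np.arctan2(e[0],-e[1]))
tgt([c[0],c[1],.36],-.06)
E
```

```text
clock: 25.22
position: [0.5171, 0.0843, 0.3617]
ee_rot: [-0.097, -3.14, -0.0]
force: [-0.1, -0.4, -1.7]
width: 0.376
[ 0.49776326 -0.26637881  0.03      ]
0.276949878087244
shift [  -2.5 -351.1    1.2] turn [-0.0005 -0.0016 -0.0019] pos [0.517  0.0842 0.361 ] F [ 0.6 -0.6 -1.6] w 0.373 t 25.325
```

View pics/s19.png

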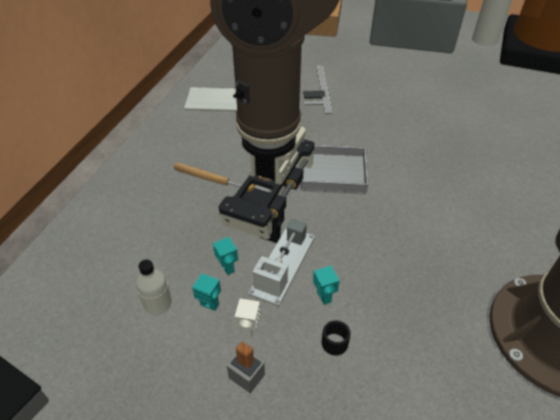

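View pics/w19.png

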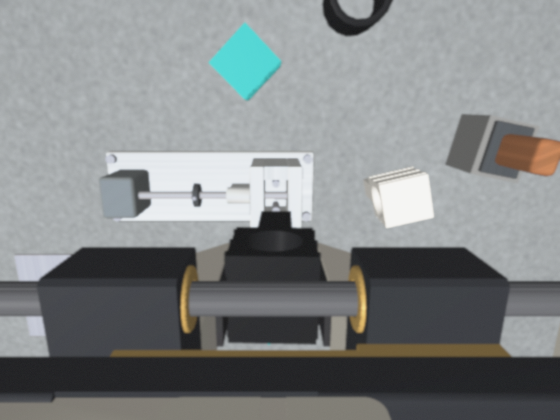

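The bracket is out of the fixture and the pocket is empty. I'll move over the tray.

```bash
python3 -m pendant '[[[0,-20,0,0,0,0,0.4],[0,-60,0,0,0,0,0.4],[-1,-110,0,0,0,0,0.4],[-1,-165,0,0,0,0,0.4],[-2,-220,0,0,0,0,0.4],[-2,-275,0,0,0,0,0.4],[-2,-320,0,0,0,0,0.4],[-2,-345,0,0,0,0,0.4],[-2,-351,0,0,0,0,0.4],[-2,-351,0,0,0,0,0.4],[-2,-351,0,0,0,0,0.4]]]'
python3 - <<'E'
from fit import *
st=snap('wrist','pics/w20.png');tgt([.4978,-.2664,.219],-.06)
E
```

```text
clock: 26.7
position: [0.4981, -0.2646, 0.3615]
ee_rot: [-0.094, -3.14, -0.002]
force: [-0.4, 0.3, -0.9]
width: 0.373
shift [ 1.000e-01 -1.800e+00  1.426e+02] turn [ 0.0008 -0.0003  0.0002] pos [ 0.4981 -0.2647  0.3616] F [-0.6 -0.4 -1.4] w 0.371 t 26.75
```

View pics/w20.png

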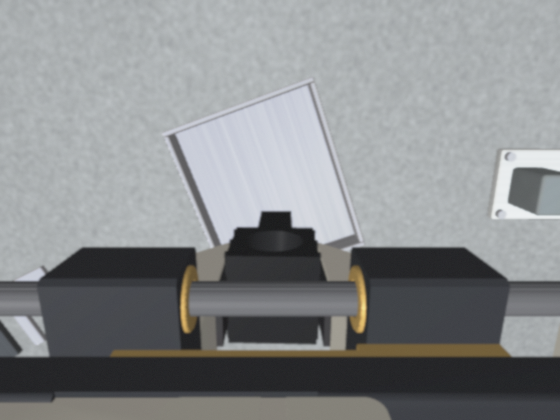

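```bash
python3 -m pendant '[[[0,-1,30,0,0,0,0.4],[0,-1,65,0,0,0,0.4],[0,-1,95,0,0,0,0.4],[0,-1,118,0,0,0,0.4],[0,-1,130,0,0,0,0.4],[0,-1,136,0,0,0,0.4],[0,-1,138,0,0,0,0.4],[0,-1,138,0,0,0,0.4]]]'
python3 -m pendant '[[[0,0,0.7,0,0,0,0.4],[0,0,1.4,0,0,0,0.4],[0,0,2,0,0,0,0.4],[0,0,2,0,0,0,0.4]]]'
python3 -m pendant '[[[0,0,0.5,0,0,0,0.4],[0,0,1.2,0,0,0,0.4],[0,0,1.2,0,0,0,0.4]]]'
```

```text
clock: 27.75
position: [0.4978, -0.2672, 0.2244]
ee_rot: [0.097, 3.139, -0.0]
force: [0.4, 0.6, -1.2]
width: 0.371
clock: 28.25
position: [0.4976, -0.2671, 0.2218]
ee_rot: [-0.097, -3.14, -0.0]
force: [0.4, 0.3, -0.9]
width: 0.371
clock: 28.62
position: [0.4976, -0.2671, 0.2205]
ee_rot: [-0.097, -3.14, -0.0]
force: [-0.4, -0.3, -0.8]
width: 0.373
```

```bash
python3 -m pendant '[[[0,0,0.5,0,0,0,0.4],[0,0,1,0,0,0,0.4],[0,0,1,0,0,0,0.4]]]'
python3 -m pendant '[[[0,0,0.5,0,0,0,0.4],[0,0,0.7,0,0,0,0.4],[0,0,0.7,0,0,0,0.4]]]'
```

```text
clock: 29.0
position: [0.4976, -0.2671, 0.2196]
ee_rot: [-0.097, -3.14, -0.0]
force: [0.7, 0.7, -0.5]
width: 0.376
clock: 29.38
position: [0.4976, -0.2671, 0.2189]
ee_rot: [-0.097, -3.14, -0.0]
force: [0.1, -0.2, -1.6]
width: 0.374
```

```bash
python3 -m pendant '[[[0,0,0.4,0,0,0,0.4],[0,0,0.6,0,0,0,0.4],[0,0,0.6,0,0,0,0.4]]]'
python3 - <<'E'
from fit import *
snap('side','pics/s21.png');crop('pics/s21.png','pics/s21c.png',240,100,150,110,5)
E
python3 -m pendant '[[[0,0,0.4,0,0,0,0.4],[0,0,0.4,0,0,0,0.4]]]'
```

```text
clock: 29.75
position: [0.4977, -0.2672, 0.2184]
ee_rot: [0.097, 3.14, -0.0]
force: [-0.8, -0.1, 0.6]
width: 0.372
clock: 30.05
position: [0.4977, -0.2672, 0.2183]
ee_rot: [0.097, 3.14, 0.0]
force: [-0.9, 0.7, 4.8]
width: 0.37
```

View pics/s21c.png

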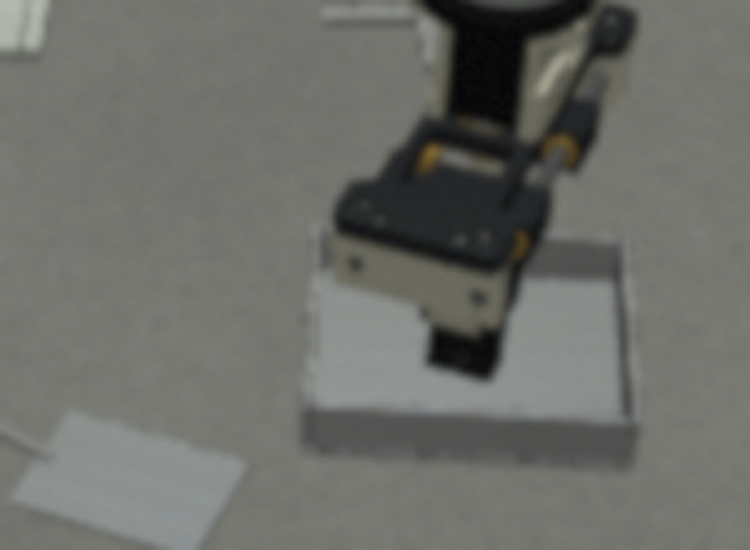

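The tongue touches the floor (4.8 N up) inside the tray. I'll open gently and retreat.

```bash
python3 -m pendant '[[[0,0,0,0,0,0,0.2],[0,0,0,0,0,0,0.1],[0,0,0,0,0,0,-0.2],[0,0,0,0,0,0,-0.4],[0,0,0,0,0,0,-0.4]]]' 5
python3 -m pendant '[[[0,0,-6,0,0,0,-0.4],[0,0,-20,0,0,0,-0.4],[0,0,-50,0,0,0,-0.4],[0,0,-100,0,0,0,-0.4],[0,0,-150,0,0,0,-0.4],[0,0,-180,0,0,0,-0.4],[0,0,-180,0,0,0,-0.4],[0,0,-180,0,0,0,-0.4]]]'
python3 - <<'E'
from fit import *
snap('side','pics/s22.png');snap('wrist','pics/w22.png');crop('pics/s22.png','pics/s22c.png',240,100,150,110,5)
E
```

```text
clock: 30.68
position: [0.4976, -0.2671, 0.2179]
ee_rot: [-0.097, -3.14, -0.0]
force: [0.1, -0.3, 0.5]
width: 0.688
clock: 31.68
position: [0.4973, -0.2669, 0.3979]
ee_rot: [-0.097, -3.14, -0.0]
force: [0.1, 0.4, -0.2]
width: 0.698
```

View pics/s22c.png

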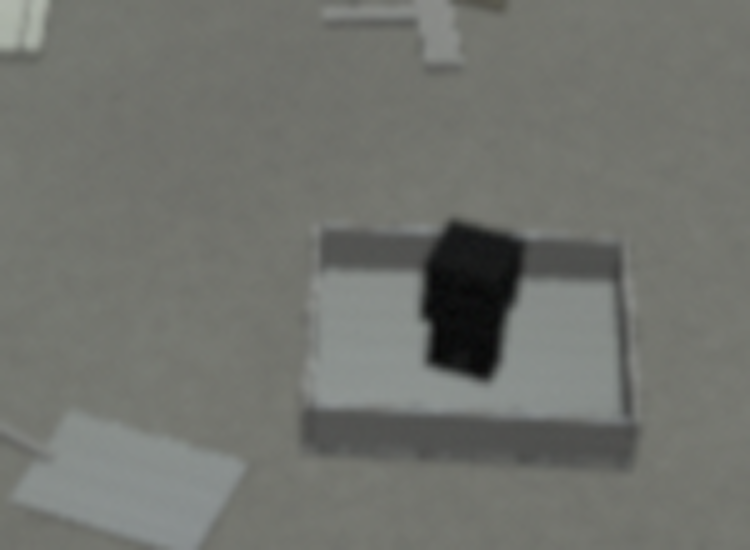

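View pics/w22.png

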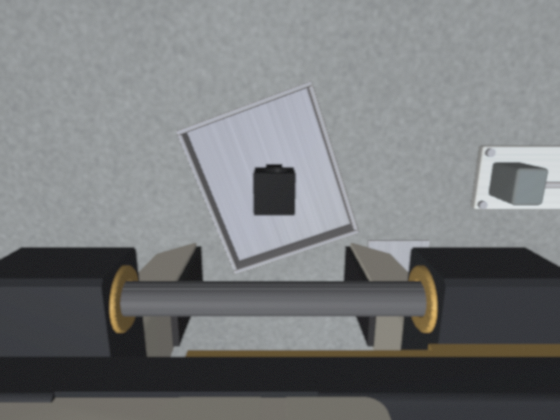

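View pics/s22.png

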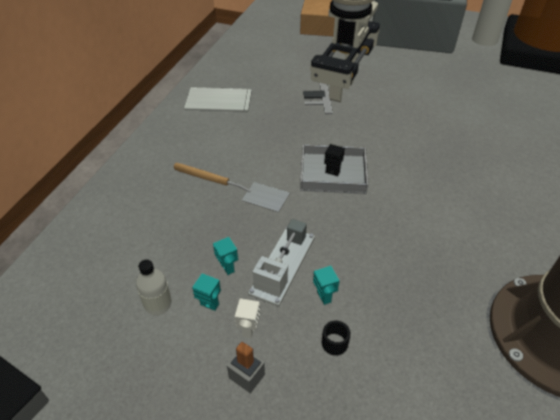

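The bracket stands upright in the tray at (334,160). The fork is upright in its stand at (245,365), the fixture is empty, and everything else is at its original pixels. I'm handing in.

```bash
python3 -c "
from cell import arm
print(arm.sign_off())"
```

```text
the job is handed in; nothing more can be done
None
```

The job is done and handed in at about 32 s. The black bracket stands upright on its tongue in the steel tray, and the fork is back in its stand.

- **Release:** I straddled the bar with the fork and felt the collar at about 4.8 N. I pressed slowly until the bracket sprang up after about 26 mm of travel. The highest press force I read was about 10.5 N, short of the hard stop.
- **Fork:** I let the bar spring back, then seated the fork in its stand. A close-up from above showed it seated as at the start.
- **Bracket:** I lifted it straight out and lowered it until the tongue touched the tray floor at about 5 N, then opened the gripper.

In the last side and wrist pictures the bracket is upright in the tray, the fork is upright in its stand, the fixture's pocket is empty and the other things look unmoved. The gripper was clear of everything.

No check failed. Two small disagreements remained: the wrist camera read 1–2 mm differently from the other views, and the bracket gripped at about 34 mm where 36 mm was stated. Forces were read only at the end of each move, so brief peaks in between were not seen.

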